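# Unstack the toy crane-truck parts into their kit trays

## Robot

A 6-joint arm with a two-finger parallel gripper is mounted at the origin on the work surface. World frame = base frame: x ahead of the robot, y to its left, z up, the work surface at z = 0. Lengths are in m, angles in rad, forces in N, time in s.
With the tool pointing down it reaches from about 0.25 to 0.725 m from the base axis. Payload 4 kg.
Tool frame: the origin (TCP) lies midway between the tips of the shut fingers; the grasp point (between the pads) lies 19 mm behind it; z points along the fingers, y is the line along which they close (so a half turn about z gives the same grasp; the last joint's range is limited). The gripper opens to 85 mm and grips with 20 to 120 N. Pads are 22 mm wide; open, the fingers measure 114 mm over their backs; the gripper's body (76 mm by 85 mm) begins 54 mm behind the grasp point. The pads swing forward as they close: fully open they stand 13 mm farther back than shut.
Start: joints at [1.329, 0.241, 0.005, 1.335, 0, 1.571], TCP at [0.12, 0.485, 0.231] pointing down, gripper open.
Joint ranges: [-2.72, 2.72], [-1.05, 1.87], [-1.09, 1.28], [-1.99, 2.15], [-1.42, 1.44], [-3.14, 3.14]. Speed limits (rad/s): [2.79, 2.79, 3.14, 3.14, 3.14, 3.14].

## Interface

Orientations are given as a rotation vector (axis times angle).
In Python, from cell import manip, imaging, workorder gives the robot as it stands.
- The arm moves only by the shell command python3 -m jog 'ROWS'. ROWS is JSON, a list of rows, each an object with "delta_pos": the shift along the tool's x, y, z in m, a list of three; "twist": the turn about the tool's z in degrees; "claw": the opening, from -1 (shut) to 1 (fully open). In form: [{"delta_pos": [dx, dy, dz], "twist": twist, "claw": claw}, ...]. A call has 1 to 5 rows; each row shifts and turns the commanded pose from where the row before left it, along the tool's axes as they then stand; what a row does not reach is not made up. A row lasts 1/10 s, in which the tool goes at most 50 mm and 8.59 degrees, less where a joint would pass 70% of its speed; a pose out of reach is approached as far as the arm can. A call with a gripper value outside its range is refused whole. The fingers move at their own pace and stop on an object; the grip force is fixed at half the most. Time passes only in rows, so rows that do not move let the fingers close. It gives the time, the measured TCP pose, the force, the opening and the grip force at its end, in the units of the state.
- manip.state(): the state, without advancing time (a new reading comes with each control period).
- imaging.snapshot(name): name is "scene" or "top"; returns a dict with "image" (384x512x3 uint8, red, green, blue), "fx", "fy", "cx", "cy" (pixels), "extrinsics" (4x4, takes a point from camera to world coordinates). Camera axes: x right, y down, z forward; pixel columns grow to the right and rows downward; lengths in m; the calibration is good to about 2 mm. A picture is of the moment at which its call begins. There is no depth.
- workorder.close_job(): hands the job in; it is judged then, once.
The state is a dict: "t": time; "joint_positions": joint angles; "joint_vel": joint speeds; "effort": joint torques, N m; "ee_pos": TCP position; "orientation": TCP orientation; "wrist_force": force on the tool from outside, world axes, zero at the start; "moment": the same for the moment, N m; "finger_gap": finger opening in m; "grasp_force": force on a finger pad.
Only numpy, scipy, OpenCV 4.12 (cv2) and the standard library are available. Lean on these libraries where they do the work, as an engineer would, in place of code of your own. Each camera call takes 0.05 s, during which the arm holds its last target. There are 200 camera calls.

## Task

The four wooden parts of a toy crane truck lie in two small piles on the school workbench. Take the piles apart and set each part down flat inside the shallow tray that has its own outline: the long board in the long tray, the hexagon in the hexagonal tray, the round wheel in the round tray and the small block in the small rectangular tray. Put the parts down rather than dropping or tipping them over, and leave the glue bottle and the coping saw where they are.

Things in the scene. Friction and masses are not known exactly. Their poses are not given: they have to be found in the camera images.
- chassis: Long board of the truck, 110 x 56 mm, 22 mm thick, with two dark peg-hole marks near its ends; x along its length, y across its width. Plain pale wood, loose. Origin: centre of its underside; z up. At the start it lies on the bench at the bottom of one of two two-high piles.
- turntable: Regular hexagonal plate, 60 mm across flats (69 mm across corners), 22 mm thick, with one dark mark in the middle; its x axis points at the middle of a flat side, so flats face x and every 60 degrees from it. Plain pale wood, loose. Origin: centre of its underside; z up. At the start it lies on the bench at the bottom of one of two two-high piles.
- cab: Small stepped block (driver's cab), 44 mm along x, 36 mm along y: full footprint up to 18 mm, above that a roof 28 mm along x (from x = -6 to +22 mm) and the full 36 mm along y, up to 30 mm. Plain pale wood, loose. Origin: centre of its underside; z up. At the start it is the upper piece of one of the two piles, lying on the chassis or on the turntable, within 6 mm of its centre, at any yaw.
- wheel: Round wheel, 48 mm diameter, 22 mm thick, lying flat, with a dark bore mark 12 mm across in the middle. Plain pale wood, loose. Origin: centre of its underside; z up. At the start it is the upper piece of one of the two piles, lying on the chassis or on the turntable, within 6 mm of its centre, at any yaw.
- chassis_tray: Long rectangular tray, inside 134 mm along its x by 80 mm along its y (outside 150 x 96 mm). It fits the chassis only lengthwise. Fixed to the bench. Plywood rim 8 mm wide, its top 8 mm above the bench, around a flat cork-lined floor whose surface is 3 mm above the bench. Origin: centre of the tray at bench height; z up.
- turntable_tray: Hexagonal tray, inside 90 mm across flats (outside 106 mm); flats face its x axis and every 60 degrees from it. The turntable fits at any yaw. Fixed to the bench. Plywood rim 8 mm wide, its top 8 mm above the bench, around a flat cork-lined floor whose surface is 3 mm above the bench. Origin: centre of the tray at bench height; z up.
- cab_tray: Small rectangular tray, inside 68 mm along its x by 60 mm along its y (outside 84 x 76 mm). The cab fits at any yaw, best with x along x. Fixed to the bench. Plywood rim 8 mm wide, its top 8 mm above the bench, around a flat cork-lined floor whose surface is 3 mm above the bench. Origin: centre of the tray at bench height; z up.
- wheel_tray: Round tray, inside about 72 mm diameter (outside 88 mm). Fixed to the bench. Plywood rim 8 mm wide, its top 8 mm above the bench, around a flat cork-lined floor whose surface is 3 mm above the bench. Origin: centre of the tray at bench height; z up.
- glue: Bystander: white glue bottle with an orange cap, 52 mm diameter, 130 mm tall, loose, standing beyond the trays. Origin: centre of its underside.
- saw: Bystander: coping saw lying flat, loose, about 25 mm high: steel bow and blade 150 mm along its x (from x = +45 to +195 mm; the bow reaches to y = +104 mm), wooden handle from x = -48 to +42 mm. Origin: middle of the handle at bench height.
Mind the look-alikes: they are no part of the job. Leave any purple look-alike of the turntable_tray alone. Leave any purple or red look-alike of the wheel alone.

How it is judged:
By the outcome, as a careful person would: the job done as asked, in the order asked, and still so for the second after the job is handed in, with the robot touching nothing.
It also fails if it takes over 109 s, if anything falls off the work surface, if the arm or the gripper's body presses on something with over 40 N, if the wrist force passes 120 N, or if a joint passes its speed limit or range.

## Working session

There is one attempt and no reset: what is moved stays moved. The work goes in short steps, Python scripts to look and compute and a shell command to move; the robot and the scene stay as the last step left them, time stands still between calls to the robot, and variables do not carry over. Pictures are saved under pics/ and viewed, at most 14 in all, crops included, and the job is handed in when it is done.

```bash
mkdir -p pics; ls; python3 - <<'E'
from cell import manip, imaging
import cv2,numpy as np
for n in("scene","top"):
    s=imaging.snapshot(n); cv2.imwrite(f"pics/{n}0.png",cv2.resize(s["image"][:,:,::-1],(800,600),interpolation=cv2.INTER_CUBIC))
    np.savez(f"{n}0.npz",**s)
    print(n,s["fx"],s["fy"],s["cx"],s["cy"],np.round(s["extrinsics"],3).tolist())
print(manip.state())
E
```

```text
pics
scene 358.4949984156776 358.4949984156776 253.73019667938087 188.3302347181513 [[0.106, 0.783, -0.613, 1.046], [0.994, -0.092, 0.054, -0.054], [-0.014, -0.615, -0.788, 0.691], [0.0, 0.0, 0.0, 1.0]]
top 388.28826942317716 388.28826942317716 249.13202933481597 195.06210939611623 [[-0.002, -0.996, 0.089, 0.477], [-0.999, 0.005, 0.034, -0.018], [-0.034, -0.089, -0.995, 1.057], [0.0, 0.0, 0.0, 1.0]]
{'t': 0.1, 'joint_positions': array([1.32902492e+00, 2.41351057e-01, 3.85215042e-03, 1.33521727e+00,
       1.37050357e-06, 1.57083738e+00]), 'joint_vel': array([-0.00141242, -0.00062883,  0.00298948,  0.00186271,  0.00013156,
        0.00044618]), 'effort': array([-4.04718885e-04, -3.73136580e+01,  2.53009647e+01,  1.08115768e-02,
       -2.44645162e-05, -1.28975810e-05]), 'ee_pos': array([0.11957308, 0.48489835, 0.2304927 ]), 'orientation': array([-3.78885105e-01, -3.11842566e+00,  2.99321007e-03]), 'wrist_force': array([-0.63218225, -0.1822212 ,  0.1597554 ]), 'moment': array([ 0.00346189, -0.03654503, -0.0441239 ]), 'grasp_force': 0.0, 'finger_gap': 0.08517888824629465}
```

View pics/scene0.png

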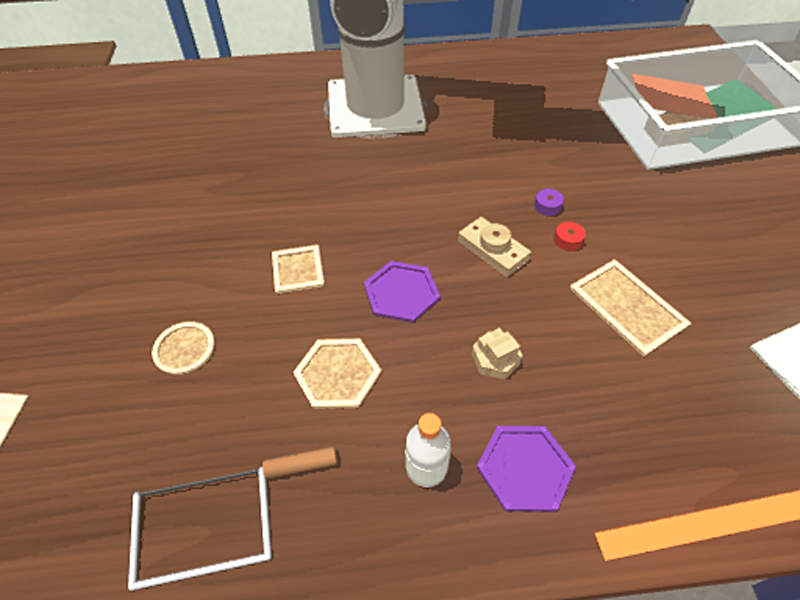

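View pics/top0.png

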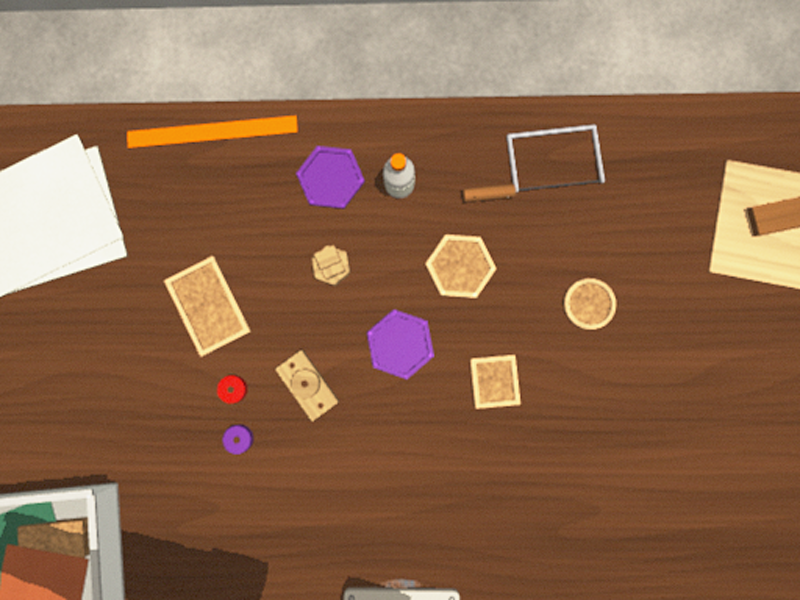

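The scene view shows the wheel-on-chassis pile at about (495,245), the cab-on-hexagon pile at (497,352), trays at (298,268), (183,347), (338,373), (630,307). The top view shows the same piles at (305,385) and (331,265), and the trays at (206,306), (461,266), (590,303), (496,381). Next, enlarged crops of the piles and trays.

```bash
cat > h.py <<'E'
import numpy as np,cv2
def load(n): return dict(np.load(n))
def crop(s,u,v,z,w=400,h=300):
    # centre (u,v) original px; pixel label ticks every 5 px
    M=np.array([[z,0,w/2-z*u],[0,z,h/2-z*v]],float)
    im=cv2.warpAffine(np.ascontiguousarray(s["image"][:,:,::-1]),M,(w,h),flags=cv2.INTER_CUBIC)
    for x in range(int(u-w/2/z)//10*10+10,int(u+w/2/z)+1,10):
        cv2.line(im,(int(z*(x-u)+w/2),0),(int(z*(x-u)+w/2),8),(0,255,0),1);cv2.putText(im,str(x),(int(z*(x-u)+w/2)+2,10),0,.35,(0,255,0),1)
    for y in range(int(v-h/2/z)//10*10+10,int(v+h/2/z)+1,10):
        cv2.line(im,(0,int(z*(y-v)+h/2)),(8,int(z*(y-v)+h/2)),(0,255,0),1);cv2.putText(im,str(y),(0,int(z*(y-v)+h/2)-1),0,.35,(0,255,0),1)
    return im
def ray(s,p):
    E=s["extrinsics"]; d=np.array([(p[0]-s["cx"])/s["fx"],(p[1]-s["cy"])/s["fy"],1.])
    return E[:3,3],E[:3,:3]@d
def onz(s,p,z):
    o,d=ray(s,p); return (o+d*(z-o[2])/d[2])[:2]
def tri(s1,p1,s2,p2):
    o1,d1=ray(s1,p1);o2,d2=ray(s2,p2)
    k=np.linalg.lstsq(np.c_[d1,-d2],o2-o1,rcond=None)[0]
    a,b=o1+k[0]*d1,o2+k[1]*d2
    return (a+b)/2,np.linalg.norm(a-b)
def proj(s,P):
    E=s["extrinsics"];q=(np.atleast_2d(P)-E[:3,3])@E[:3,:3]
    return np.c_[q[:,0]/q[:,2]*s["fx"]+s["cx"],q[:,1]/q[:,2]*s["fy"]+s["cy"]]
E
python3 - <<'E'
from h import *
t=load("top0.npz");s=load("scene0.npz")
k=.64
cv2.imwrite("pics/c1.png",np.vstack([np.hstack([crop(t,306*k,385*k,7),crop(t,331*k,265*k,8.5)]),np.hstack([crop(s,495*k,245*k,7),crop(s,497*k,352*k,8.5)])]))
cv2.imwrite("pics/c2.png",np.vstack([np.hstack([crop(t,206*k,306*k,4),crop(t,461*k,266*k,5.5)]),np.hstack([crop(t,496*k,381*k,6.5),crop(t,590*k,303*k,6.5)])]))
cv2.imwrite("pics/c3.png",np.vstack([np.hstack([crop(s,630*k,307*k,4),crop(s,338*k,373*k,5.5)]),np.hstack([crop(s,298*k,269*k,6.5),crop(s,183*k,347*k,6.5)])]))
E
```

```text
(no output)
```

View pics/c1.png

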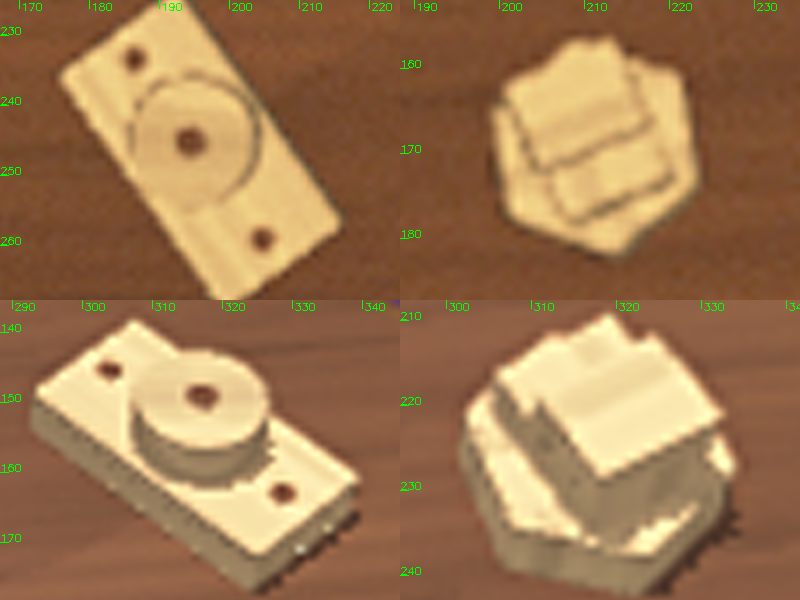

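View pics/c2.png

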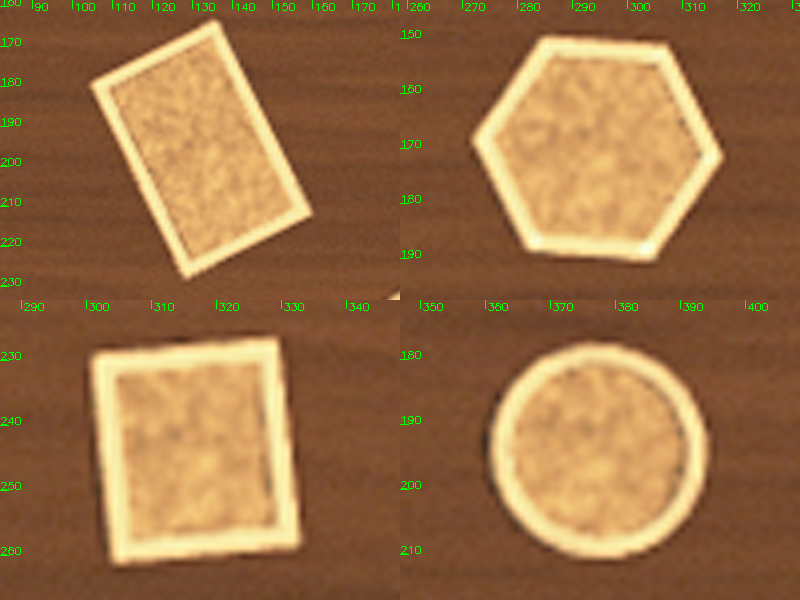

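View pics/c3.png

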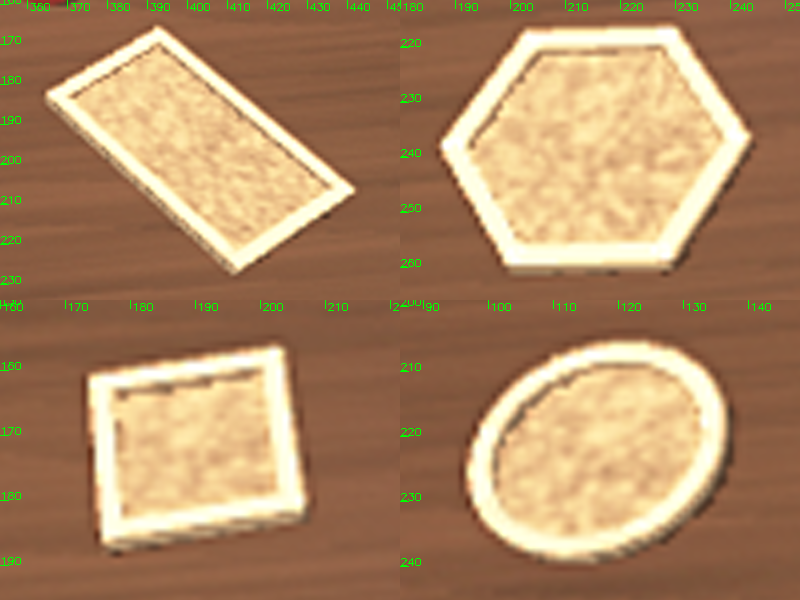

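The crops show the wheel bore, both peg marks, the cab roof corners, the hexagon corners and the tray rims clearly in both views; I triangulate those now.

```bash
python3 - <<'E'
from h import *
from scipy.spatial.transform import Rotation as R
from cell import manip
t=load("top0.npz");s=load("scene0.npz");k=.64
def mk(u,v,z,c): return lambda p:((np.array(p,float)-c)/z+np.array([u*k,v*k]))
tA=mk(306,385,7,(200,150));sA=mk(495,245,7,(200,450));tB=mk(331,265,8.5,(600,150));sB=mk(497,352,8.5,(600,450))
def T(name,ft,fs,tp,sp,yaw=None):
    P=[];
    for a,b in zip(tp,sp):
        q,e=tri(t,ft(a),s,fs(b));P.append(q)
    P=np.array(P);print(name,"mean",np.round(P.mean(0)*1e3,1),"z",np.round(P[:,2]*1e3,1),"err%.1f"%(e*1e3))
    if len(P)>1: 
        d=np.diff(np.vstack([P,P[:1]]),axis=0);print("   edges yaw",np.round(np.degrees(np.arctan2(d[:,1],d[:,0])),1),"len",np.round(np.linalg.norm(d[:,:2],axis=1)*1e3,1))
    return P
T("bore",tA,sA,[(191,142)],[(203,396)])
T("marks",tA,sA,[(134,59),(263,239)],[(283,493),(109,370)])
T("roof",tB,sB,[(613,40),(506,88),(540,170),(655,125)],[(603,477),(723,413),(617,310),(497,372)])
T("ctray",mk(206,306,4,(200,150)),mk(630,307,4,(200,150)),[(216,20),(312,213),(187,278),(91,84)],[(235,267),(46,94),(157,26),(355,188)])
T("ttray",mk(461,266,5.5,(600,150)),mk(338,373,5.5,(600,150)),[(545,38),(667,45),(723,157),(653,261),(530,249),(472,140)],[(673,262),(508,264),(441,146),(525,31),(679,27),(751,137)])
T("cabtray",mk(496,381,6.5,(200,450)),mk(298,269,6.5,(200,450)),[(91,354),(278,338),(301,547),(116,564)],[(304,508),(105,540),(90,377),(283,347)])
T("wtray",mk(590,303,6.5,(600,450)),mk(183,347,6.5,(600,450)),[(600,450)],[(598,449)])
hx=np.array([onz(t,tB(p),.022) for p in[(683,72),(698,187),(615,255),(505,210),(495,108)]])
from scipy.optimize import least_squares
def f(q):
    a=q[2]+np.radians(30+60*np.arange(6));C=np.c_[q[0]+.03464*np.cos(a),q[1]+.03464*np.sin(a)]
    return np.min(np.linalg.norm(hx[:,None]-C[None],axis=2),1)
best=min((least_squares(f,[*hx.mean(0),y]) for y in np.radians([0,15,30,45])),key=lambda r:r.cost)
print("hex",best.x[:2]*1e3,np.degrees(best.x[2])%60,best.fun*1e3)
st=manip.state();print(R.from_rotvec(st["orientation"]).as_matrix().round(3))
E
```

```text
bore mean [437.8 159.5  44. ] z [44.] err2.4
marks mean [434.4 160.1  22.8] z [22.9 22.7] err1.9
   edges yaw [-143.8   36.2] len [84.1 84.1]
roof mean [648.  118.7  55.7] z [52.  52.1 60.  58.9] err4.9
   edges yaw [ 113.9 -149.1  -67.6   31.7] len [36.4 32.4 36.9 33.4]
ctray mean [572.4 338.7   8.5] z [8.8 7.2 9.1 9. ] err2.2
   edges yaw [-153.   117.5   27.8  -63.4] len [149.3  95.1 150.8  97.2]
ttray mean [ 639.4 -105.6    7.4] z [6.4 9.1 7.1 6.7 8.3 6.6] err2.0
   edges yaw [ -94.4 -154.6  145.9   84.3   25.9  -34.9] len [61.4 61.9 61.9 62.4 60.8 62.2]
cabtray mean [ 439.4 -162.1    7.2] z [8.1 7.6 6.3 6.9] err4.0
   edges yaw [ -85.2 -174.6   95.1    5.2] len [76.1 85.6 76.5 86. ]
wtray mean [ 572.6 -327.7    4.8] z [4.8] err2.1
hex [641.21375008 118.50521552] 38.437828724672734 [1.76805712 1.04440248 1.53196993 1.99015837 0.6187925 ]
[[-0.971  0.239 -0.   ]
 [ 0.239  0.971 -0.002]
 [ 0.    -0.002 -1.   ]]
```

```bash
cat > go.py <<'E'
import sys,numpy as np
from cell import manip
from scipy.spatial.transform import Rotation as R
# target x y z (mm) yaw of tool-y (deg)
def plan(x,y,z,yaw):
    st=manip.state();M=R.from_rotvec(st["orientation"]).as_matrix();p=st["ee_pos"]*1e3
    y0=np.degrees(np.arctan2(M[1,1],M[0,1]));tw=(y0-yaw+90)%180-90
    d=np.array([x,y,z])-p
    print("t %.1f at"%st["t"],p.round(1),"yaw %.1f j6 %.2f gap %.1f"%(y0,st["joint_positions"][5],st["finger_gap"]*1e3),"F",st["wrist_force"].round(1),"tilt",M[:,2].round(3))
    for a,n in((y0,"before"),(y0-tw,"after")):
        u=np.radians(a);ty=np.array([np.cos(u),np.sin(u)]);tx=np.array([-ty[1],ty[0]])
        print("delta",n,"twist: x %.1f y %.1f z %.1f"%(d[:2]@tx,d[:2]@ty,-d[2]),"twist %.1f"%tw)
if __name__=="__main__": plan(*map(float,sys.argv[1:5]))
E
python3 - <<'E'
from h import *
from scipy.optimize import least_squares
t=load("top0.npz");s=load("scene0.npz");k=.64
def mk(u,v,z,c): return lambda p:((np.array(p,float)-c)/z+np.array([u*k,v*k]))
tB=mk(331,265,8.5,(600,150));sB=mk(497,352,8.5,(600,450))
pt=np.array([tB(p) for p in[(613,40),(506,88),(540,170),(655,125),(575,222),(674,177)]]);ps=np.array([sB(p) for p in[(603,477),(723,413),(497,372)]])
L=np.array([[22,-18,52],[22,18,52],[-6,18,52],[-6,-18,52],[-22,18,40],[-22,-18,40]])/1e3
def f(q):
    c,n=np.cos(q[2]),np.sin(q[2]);P=np.c_[q[0]+c*L[:,0]-n*L[:,1],q[1]+n*L[:,0]+c*L[:,1],L[:,2]]
    return np.r_[(proj(t,P)-pt).ravel(),(proj(s,P[[0,1,3]])-ps).ravel()]
r=least_squares(f,[.641,.118,.42]);print(r.x[:2]*1e3,np.degrees(r.x[2]),r.fun.round(1))
E
python3 go.py 642 118 120 114
```

```text
[640.79026265 116.64226043] 23.9080495307696 [ 0.1  0.4  0.2  0.3  0.5  0.3 -0.5 -0.  -0.6  0.3  0.1  0.  -1.5 -0.4
 -1.7 -0.3  3.1  2.1]
t 0.1 at [119.6 484.9 230.5] yaw 76.1 j6 1.57 gap 85.2 F [-0.6 -0.2  0.2] tilt [-0.    -0.002 -1.   ]
delta before twist: x -595.1 y -231.1 z 110.5 twist -37.9
delta after twist: x -328.0 y -547.7 z 110.5 twist -37.9
```

```bash
J="python3 -m jog"
python3 -m jog '[{"delta_pos":[0,0,0],"twist":-7.6,"claw":1},{"delta_pos":[0,0,0],"twist":-7.6,"claw":1},{"delta_pos":[0,0,0],"twist":-7.6,"claw":1},{"delta_pos":[0,0,0],"twist":-7.6,"claw":1},{"delta_pos":[0,0,0],"twist":-7.6,"claw":1}]'
for i in 1 2 3; do python3 -m jog '[{"delta_pos":[-0.02,-0.034,0.003],"twist":0,"claw":1},{"delta_pos":[-0.02,-0.034,0.003],"twist":0,"claw":1},{"delta_pos":[-0.02,-0.034,0.003],"twist":0,"claw":1},{"delta_pos":[-0.02,-0.034,0.003],"twist":0,"claw":1},{"delta_pos":[-0.02,-0.034,0.003],"twist":0,"claw":1}]'; done
python3 go.py 644 118 100 113.9
```

```text
t: 0.6
ee_pos: [0.1196, 0.4851, 0.2308]
orientation: [0.665, -3.07, 0.002]
wrist_force: [-0.5, -1.1, -0.5]
finger_gap: 0.0854
grasp_force: 0.0
t: 1.1
ee_pos: [0.2814, 0.37, 0.2158]
orientation: [0.658, -3.071, 0.001]
wrist_force: [0.6, 0.5, 0.1]
finger_gap: 0.0854
grasp_force: 0.0
t: 1.6
ee_pos: [0.4422, 0.2557, 0.2008]
orientation: [0.657, -3.071, 0.0]
wrist_force: [-0.0, 1.0, 0.1]
finger_gap: 0.0856
grasp_force: 0.0
t: 2.1
ee_pos: [0.6029, 0.1416, 0.1855]
orientation: [0.657, -3.071, -0.0]
wrist_force: [0.7, 0.4, 0.4]
finger_gap: 0.0856
grasp_force: 0.0
t 2.1 at [602.9 141.6 185.5] yaw 114.1 j6 -0.19 gap 85.6 F [0.7 0.4 0.4] tilt [-0.001 -0.    -1.   ]
delta before twist: x -27.8 y -38.3 z 85.5 twist 0.2
delta after twist: x -28.0 y -38.2 z 85.5 twist 0.2
```

```bash
python3 -m jog '[{"delta_pos":[-0.014,-0.019,0.02],"twist":0,"claw":1},{"delta_pos":[-0.014,-0.019,0.02],"twist":0,"claw":1},{"delta_pos":[0,0,0.03],"twist":0,"claw":1},{"delta_pos":[0,0,0.03],"twist":0,"claw":1},{"delta_pos":[0,0,0.023],"twist":0,"claw":1}]'
python3 -m jog '[{"delta_pos":[0,0,0.015],"twist":0,"claw":1},{"delta_pos":[0,0,0.015],"twist":0,"claw":1},{"delta_pos":[0,0,0],"twist":0,"claw":1}]'
python3 go.py 644 118 32 113.9
python3 - <<'E'
from cell import imaging
from h import *
s=imaging.snapshot("scene");t=imaging.snapshot("top")
cv2.imwrite("pics/g1.png",np.hstack([crop(s,318,215,5,400,500),crop(t,211,165,5,400,500)]))
E
```

```text
t: 2.6
ee_pos: [0.6419, 0.1189, 0.0602]
orientation: [0.655, -3.069, -0.0]
wrist_force: [0.0, 0.1, 0.3]
finger_gap: 0.0853
grasp_force: 0.0
t: 2.9
ee_pos: [0.6406, 0.1191, 0.0298]
orientation: [0.656, -3.066, -0.0]
wrist_force: [-1.5, -0.4, -0.3]
finger_gap: 0.0854
grasp_force: 0.0
t 2.9 at [640.6 119.1  29.8] yaw 114.1 j6 -0.24 gap 85.4 F [-1.5 -0.4 -0.3] tilt [-0.007 -0.001 -1.   ]
delta before twist: x -2.7 y -2.4 z -2.2 twist 0.2
delta after twist: x -2.7 y -2.4 z -2.2 twist 0.2
```

View pics/g1.png

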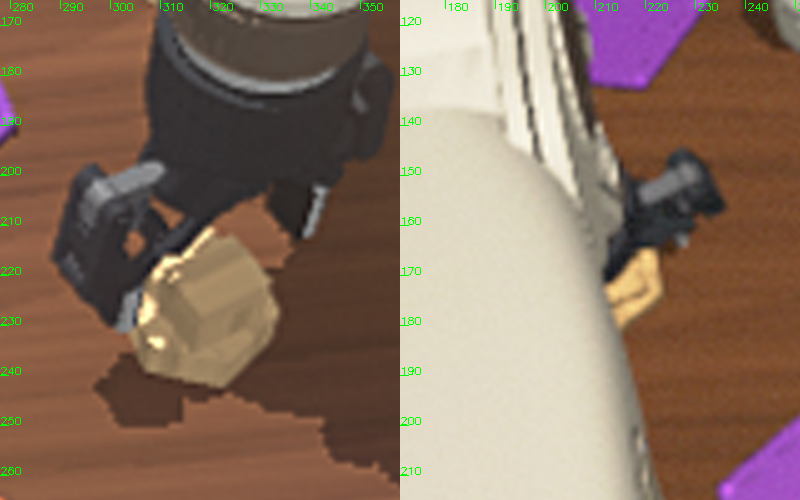

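The left crop shows the open fingers straddling the cab, with both tips (125,325) and (310,235) above the hexagon's top. Closing and lifting.

```bash
python3 -m jog '[{"delta_pos":[0,0,0],"twist":0,"claw":-1},{"delta_pos":[0,0,0],"twist":0,"claw":-1},{"delta_pos":[0,0,0],"twist":0,"claw":-1},{"delta_pos":[0,0,0],"twist":0,"claw":-1},{"delta_pos":[0,0,0],"twist":0,"claw":-1}]'
python3 -m jog '[{"delta_pos":[0,0,0],"twist":0,"claw":-1},{"delta_pos":[0,0,0],"twist":0,"claw":-1},{"delta_pos":[0,0,0],"twist":0,"claw":-1},{"delta_pos":[0,0,0],"twist":0,"claw":-1},{"delta_pos":[0,0,0],"twist":0,"claw":-1}]'
python3 go.py 644 118 32 113.9
```

```text
t: 3.5
ee_pos: [0.644, 0.1197, 0.0344]
orientation: [-0.657, 3.07, -0.0]
wrist_force: [0.3, 0.5, 4.2]
finger_gap: 0.0344
grasp_force: 60.6
t: 4.0
ee_pos: [0.644, 0.1197, 0.0345]
orientation: [-0.657, 3.07, -0.0]
wrist_force: [0.1, -0.4, 5.1]
finger_gap: 0.0346
grasp_force: 60.7
t 4.0 at [644.  119.7  34.5] yaw 114.1 j6 -0.24 gap 34.6 F [ 0.1 -0.4  5.1] tilt [ 0.002  0.    -1.   ]
delta before twist: x 0.7 y -1.5 z 2.5 twist 0.2
delta after twist: x 0.7 y -1.5 z 2.5 twist 0.2
```

```bash
python3 -m jog '[{"delta_pos":[0,0,-0.01],"twist":0,"claw":-1},{"delta_pos":[0,0,-0.02],"twist":0,"claw":-1},{"delta_pos":[0,0,-0.03],"twist":0,"claw":-1},{"delta_pos":[0,0,-0.03],"twist":0,"claw":-1},{"delta_pos":[0,0,0],"twist":0,"claw":-1}]'
python3 go.py 439 -162 120 95
python3 - <<'E'
from cell import imaging
from h import *
s=imaging.snapshot("scene");t=imaging.snapshot("top")
cv2.imwrite("pics/g2.png",np.hstack([crop(s,318,205,5,400,500),crop(t,211,165,5,400,500)]))
E
```

```text
t: 4.5
ee_pos: [0.646, 0.1201, 0.1288]
orientation: [-0.655, 3.064, -0.0]
wrist_force: [1.2, 0.5, 0.2]
finger_gap: 0.0346
grasp_force: 60.1
t 4.5 at [646.  120.1 128.8] yaw 114.1 j6 -0.24 gap 34.6 F [1.2 0.5 0.2] tilt [ 0.009  0.002 -1.   ]
delta before twist: x 304.3 y -172.7 z 8.8 twist 19.1
delta after twist: x 230.8 y -263.0 z 8.8 twist 19.1
```

View pics/g2.png

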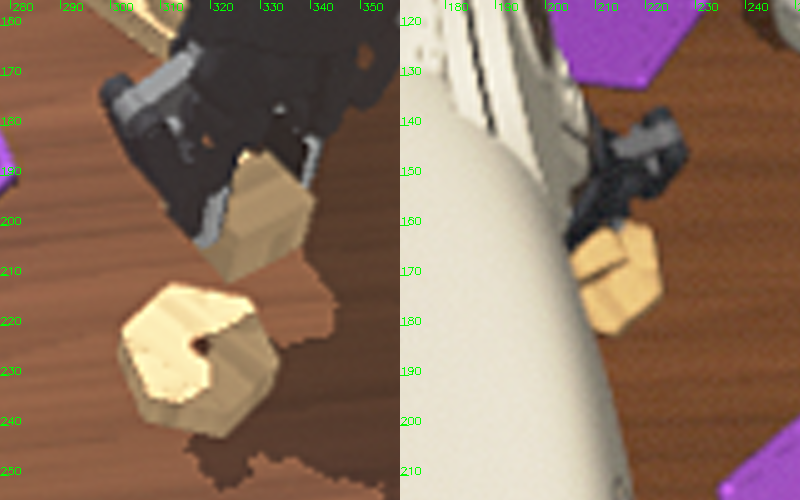

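The scene crop shows the cab held level with its bottom clear of the tips, and the hexagon left in place with its mark at mosaic (200,345), i.e. pixel (318,224).

```bash
python3 -m jog '[{"delta_pos":[0,0,0],"twist":6.4,"claw":-1},{"delta_pos":[0,0,0],"twist":6.4,"claw":-1},{"delta_pos":[0,0,0],"twist":6.3,"claw":-1},{"delta_pos":[0.018,-0.02,0],"twist":0,"claw":-1},{"delta_pos":[0.033,-0.037,0],"twist":0,"claw":-1}]'
python3 -m jog '[{"delta_pos":[0.034,-0.039,0],"twist":0,"claw":-1},{"delta_pos":[0.034,-0.039,0],"twist":0,"claw":-1},{"delta_pos":[0.034,-0.039,0],"twist":0,"claw":-1},{"delta_pos":[0.034,-0.039,0],"twist":0,"claw":-1},{"delta_pos":[0.03,-0.035,0],"twist":0,"claw":-1}]'
python3 -m jog '[{"delta_pos":[0.01,-0.014,0],"twist":0,"claw":-1},{"delta_pos":[0,0,0],"twist":0,"claw":-1},{"delta_pos":[0,0,0],"twist":0,"claw":-1}]'
python3 go.py 443.6 -161.7 40 95
```

```text
t: 5.1
ee_pos: [0.597, 0.0597, 0.1207]
orientation: [0.145, -3.136, -0.001]
wrist_force: [0.0, -1.0, 0.7]
finger_gap: 0.0348
grasp_force: 60.1
t: 5.6
ee_pos: [0.4497, -0.1418, 0.1217]
orientation: [0.138, -3.135, -0.002]
wrist_force: [1.3, -0.8, -0.3]
finger_gap: 0.0345
grasp_force: 60.1
t: 5.9
ee_pos: [0.4434, -0.1555, 0.1223]
orientation: [0.137, -3.137, -0.002]
wrist_force: [0.4, -0.5, -0.5]
finger_gap: 0.0347
grasp_force: 60.1
t 5.9 at [ 443.4 -155.5  122.3] yaw 95.0 j6 -0.42 gap 34.7 F [ 0.4 -0.5 -0.5] tilt [-0.002  0.001 -1.   ]
delta before twist: x 0.4 y -6.2 z 82.3 twist -0.0
delta after twist: x 0.4 y -6.2 z 82.3 twist -0.0
```

```bash
python3 -m jog '[{"delta_pos":[0,-0.006,0.03],"twist":0,"claw":-1},{"delta_pos":[0,0,0.03],"twist":0,"claw":-1},{"delta_pos":[0,0,0.025],"twist":0,"claw":-1},{"delta_pos":[0,0,0.012],"twist":0,"claw":-1},{"delta_pos":[0,0,0],"twist":0,"claw":-1}]'
python3 -m jog '[{"delta_pos":[0,0,0.003],"twist":0,"claw":-1},{"delta_pos":[0,0,0.002],"twist":0,"claw":-1},{"delta_pos":[0,0,0.002],"twist":0,"claw":-1},{"delta_pos":[0,0,0.001],"twist":0,"claw":-1},{"delta_pos":[0,0,0],"twist":0,"claw":-1}]'
python3 go.py 443.6 -161.7 15.5 95
```

```text
t: 6.4
ee_pos: [0.4433, -0.1596, 0.0238]
orientation: [0.142, -3.133, -0.004]
wrist_force: [-0.6, 0.8, 0.1]
finger_gap: 0.0343
grasp_force: 60.1
t: 6.9
ee_pos: [0.4449, -0.1618, 0.0186]
orientation: [-0.138, 3.138, -0.0]
wrist_force: [-0.3, 0.5, -1.3]
finger_gap: 0.0346
grasp_force: 60.1
t 6.9 at [ 444.9 -161.8   18.6] yaw 95.0 j6 -0.44 gap 34.6 F [-0.3  0.5 -1.3] tilt [ 0.001 -0.    -1.   ]
delta before twist: x 1.3 y 0.2 z 3.1 twist 0.0
delta after twist: x 1.3 y 0.2 z 3.1 twist 0.0
```

```bash
python3 -m jog '[{"delta_pos":[0,0,0.001],"twist":0,"claw":-1},{"delta_pos":[0,0,0],"twist":0,"claw":-1},{"delta_pos":[0,0,0.001],"twist":0,"claw":-1},{"delta_pos":[0,0,0],"twist":0,"claw":-1}]' | grep -E "ee_pos|force"
python3 -m jog '[{"delta_pos":[0,0,0.001],"twist":0,"claw":-1},{"delta_pos":[0,0,0],"twist":0,"claw":-1}]' | grep -E "ee_pos|wrist"
python3 -m jog '[{"delta_pos":[0,0,0.001],"twist":0,"claw":-1},{"delta_pos":[0,0,0],"twist":0,"claw":-1}]' | grep -E "ee_pos|wrist"
```

```text
ee_pos: [0.4446, -0.1617, 0.0162]
wrist_force: [-0.1, -1.1, 0.0]
grasp_force: 60.1
ee_pos: [0.4448, -0.1618, 0.0154]
wrist_force: [-0.5, -0.1, 1.2]
ee_pos: [0.4448, -0.1618, 0.0154]
wrist_force: [-3.2, 1.1, 10.3]
```

Contact felt at the predicted height; release and look.

```bash
python3 -m jog '[{"delta_pos":[0,0,-0.001],"twist":0,"claw":-1},{"delta_pos":[0,0,0],"twist":0,"claw":0.3},{"delta_pos":[0,0,0],"twist":0,"claw":0.3},{"delta_pos":[0,0,0],"twist":0,"claw":0.3},{"delta_pos":[0,0,0],"twist":0,"claw":0.3}]'| grep -E "ee_pos|gap"
python3 -m jog '[{"delta_pos":[0,0,-0.02],"twist":0,"claw":0.5},{"delta_pos":[0,0,-0.03],"twist":0,"claw":1},{"delta_pos":[0,0,-0.03],"twist":0,"claw":1},{"delta_pos":[0,0,-0.02],"twist":0,"claw":1},{"delta_pos":[0,0,0],"twist":0,"claw":1}]'| grep -E "ee_pos|gap"
python3 - <<'E'
from cell import imaging
from h import *
s=imaging.snapshot("scene");t=imaging.snapshot("top")
for n,a in(("top",t),("scene",s)): np.savez(n+"1.npz",**a)
cv2.imwrite("pics/g3.png",np.hstack([crop(s,190,165,6,400,400),crop(s,318,224,8.5,400,400)]))
m=[onz(s,p,.022) for p in[(318,224)]];print(m)
E
python3 go.py 641 118.5 120 98.4
```

```text
ee_pos: [0.4446, -0.1617, 0.0151]
finger_gap: 0.0554
ee_pos: [0.4471, -0.1626, 0.1182]
finger_gap: 0.0855
[array([0.64062647, 0.12119865])]
t 8.8 at [ 444.8 -161.8  115.2] yaw 95.0 j6 -0.44 gap 85.6 F [-0.5  0.8 -0.2] tilt [ 0.001 -0.    -1.   ]
delta before twist: x -220.1 y 261.9 z -4.8 twist -3.4
delta after twist: x -235.1 y 248.6 z -4.8 twist -3.4
```

View pics/g3.png

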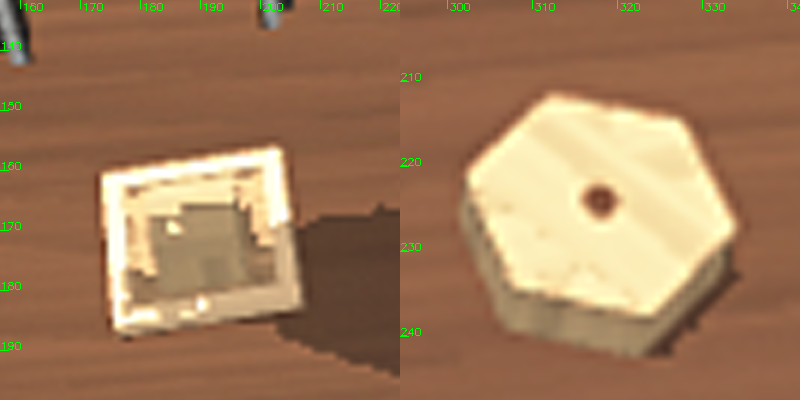

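The left crop shows the cab sitting inside its tray. The right crop shows the hexagon with its mark at (600,202) and corners at (552,93), (684,120), (737,226), (655,318), (518,290), (466,173).

```bash
python3 - <<'E'
from h import *
from scipy.optimize import least_squares
s=load("scene1.npz")
c=np.array([(552,93),(684,120),(737,226),(655,318),(518,290),(466,173),(600,202)],float)
p=[onz(s,((q-[600,200])/8.5+[318.,224.]),.022) for q in c]
p=np.array(p);print(p[6]*1e3,p[:6].mean(0)*1e3);d=p[:6]-p[:6].mean(0)
print((np.degrees(np.arctan2(d[:,1],d[:,0]))-30)%60,np.linalg.norm(d,axis=1)*1e3)
t=load("top1.npz");cv2.imwrite("pics/t1.png",crop(t,211,168,8.5))
E
```

```text
[641.2214507 121.0684629] [641.18534913 121.53818448]
[39.42293621 39.77094818 41.2219389  39.41979768 41.27496573 39.08911599] [35.16116163 34.87363743 34.53131279 35.6454048  35.35807068 35.32819925]
```

```bash
python3 -m jog '[{"delta_pos":[0,0,0],"twist":-4.5,"claw":1},{"delta_pos":[-0.02,0.02,0],"twist":0,"claw":1},{"delta_pos":[-0.036,0.037,0],"twist":0,"claw":1},{"delta_pos":[-0.036,0.037,0],"twist":0,"claw":1},{"delta_pos":[-0.036,0.037,0],"twist":0,"claw":1}]'| grep ee_pos
python3 -m jog '[{"delta_pos":[-0.036,0.037,0],"twist":0,"claw":1},{"delta_pos":[-0.036,0.037,0],"twist":0,"claw":1},{"delta_pos":[-0.02,0.02,0],"twist":0,"claw":1},{"delta_pos":[0,0,0],"twist":0,"claw":1},{"delta_pos":[0,0,0],"twist":0,"claw":1}]'| grep ee_pos
python3 go.py 641 120 60 99.5
```

```text
ee_pos: [0.5461, -0.014, 0.1133]
ee_pos: [0.6184, 0.0903, 0.1128]
t 9.8 at [618.4  90.3 112.8] yaw 99.6 j6 -0.02 gap 85.6 F [-1.1 -0.4  0.5] tilt [-0.004 -0.001 -1.   ]
delta before twist: x -27.3 y 25.5 z 52.8 twist 0.1
delta after twist: x -27.2 y 25.6 z 52.8 twist 0.1
```

```bash
python3 -m jog '[{"delta_pos":[-0.0135,0.013,0],"twist":0,"claw":1},{"delta_pos":[-0.0135,0.013,0.02],"twist":0,"claw":1},{"delta_pos":[0,0,0.03],"twist":0,"claw":1},{"delta_pos":[0,0,0],"twist":0,"claw":1},{"delta_pos":[0,0,0],"twist":0,"claw":1}]'| grep ee_pos
python3 go.py 641 120 6 99.5
```

```text
ee_pos: [0.6403, 0.1184, 0.0643]
t 10.3 at [640.3 118.4  64.3] yaw 99.4 j6 0.02 gap 85.3 F [ 1.1 -0.1 -0.2] tilt [-0.004 -0.001 -1.   ]
delta before twist: x -0.9 y 1.4 z 58.3 twist -0.1
delta after twist: x -0.9 y 1.4 z 58.3 twist -0.1
```

```bash
python3 -m jog '[{"delta_pos":[-0.001,0.0015,0.02],"twist":0,"claw":1},{"delta_pos":[0,0,0.02],"twist":0,"claw":1},{"delta_pos":[0,0,0.012],"twist":0,"claw":1},{"delta_pos":[0,0,0.006],"twist":0,"claw":1},{"delta_pos":[0,0,0],"twist":0,"claw":1}]'| grep -E "ee_pos|wrist"
python3 -m jog '[{"delta_pos":[0,0,0],"twist":0,"claw":1},{"delta_pos":[0,0,0],"twist":0,"claw":-1},{"delta_pos":[0,0,0],"twist":0,"claw":-1},{"delta_pos":[0,0,0],"twist":0,"claw":-1},{"delta_pos":[0,0,0],"twist":0,"claw":-1}]'| grep -E "ee_pos|force|gap"
python3 -m jog '[{"delta_pos":[0,0,0],"twist":0,"claw":-1},{"delta_pos":[0,0,0],"twist":0,"claw":-1},{"delta_pos":[0,0,0],"twist":0,"claw":-1}]'| grep -E "ee_pos|force|gap"
python3 go.py 641 120 6 99.5
```

```text
ee_pos: [0.6425, 0.1213, 0.0073]
wrist_force: [0.7, 0.3, 0.0]
ee_pos: [0.6439, 0.122, 0.0088]
wrist_force: [-0.2, -0.2, 6.1]
finger_gap: 0.0582
grasp_force: 65.1
ee_pos: [0.6439, 0.122, 0.0088]
wrist_force: [0.1, -0.1, 6.6]
finger_gap: 0.0579
grasp_force: 65.1
t 11.6 at [643.9 122.    8.8] yaw 99.6 j6 0.02 gap 57.9 F [ 0.1 -0.1  6.6] tilt [ 0.003  0.    -1.   ]
delta before twist: x 3.2 y -1.4 z 2.8 twist 0.1
delta after twist: x 3.2 y -1.4 z 2.8 twist 0.1
```

```bash
python3 -m jog '[{"delta_pos":[0,0,-0.01],"twist":0,"claw":-1},{"delta_pos":[0,0,-0.02],"twist":0,"claw":-1},{"delta_pos":[0,0,-0.03],"twist":0,"claw":-1},{"delta_pos":[0,0,-0.02],"twist":0,"claw":-1},{"delta_pos":[0,0,0],"twist":0,"claw":-1}]'| grep -E "ee_pos|force|gap"
python3 go.py 642.5 -105 60 99.5
python3 - <<'E'
from cell import imaging
import cv2
from h import *
cv2.imwrite("pics/g4.png",crop(imaging.snapshot("scene"),305,215,5,500,400))
E
```

```text
ee_pos: [0.6452, 0.1222, 0.0914]
wrist_force: [1.0, 0.6, -0.7]
finger_gap: 0.058
grasp_force: 64.5
t 12.1 at [645.2 122.2  91.4] yaw 99.5 j6 0.02 gap 58.0 F [ 1.   0.6 -0.7] tilt [ 0.007  0.001 -1.   ]
delta before twist: x 40.4 y -223.6 z 31.4 twist 0.0
delta after twist: x 40.2 y -223.6 z 31.4 twist 0.0
```

View pics/g4.png

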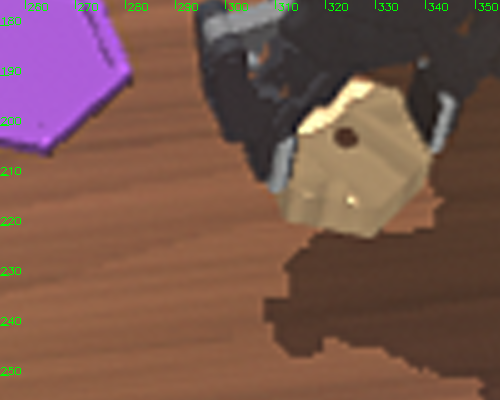

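The hexagon is held level between the fingers, mark at (345,137). Carrying it over.

```bash
python3 -m jog '[{"delta_pos":[0.004,-0.02,0],"twist":0,"claw":-1},{"delta_pos":[0.006,-0.035,0],"twist":0,"claw":-1},{"delta_pos":[0.006,-0.037,0],"twist":0,"claw":-1},{"delta_pos":[0.006,-0.037,0],"twist":0,"claw":-1},{"delta_pos":[0.006,-0.035,0],"twist":0,"claw":-1}]'| grep -E "ee_pos|force|gap"
python3 -m jog '[{"delta_pos":[0.006,-0.033,0],"twist":0,"claw":-1},{"delta_pos":[0.004,-0.018,0],"twist":0,"claw":-1},{"delta_pos":[0,0,0],"twist":0,"claw":-1},{"delta_pos":[0,0,0],"twist":0,"claw":-1},{"delta_pos":[0,0,0],"twist":0,"claw":-1}]'| grep -E "ee_pos|force|gap"
python3 go.py 642.5 -105 11.8 99.5
```

```text
ee_pos: [0.6408, -0.046, 0.0851]
wrist_force: [0.2, -0.4, -0.5]
finger_gap: 0.0583
grasp_force: 64.4
ee_pos: [0.6408, -0.095, 0.0868]
wrist_force: [0.7, 0.6, -0.8]
finger_gap: 0.0578
grasp_force: 64.4
t 13.2 at [640.8 -95.   86.8] yaw 99.6 j6 -0.32 gap 57.8 F [ 0.7  0.6 -0.8] tilt [-0.001  0.001 -1.   ]
delta before twist: x 0.0 y -10.2 z 75.0 twist 0.1
delta after twist: x -0.0 y -10.2 z 75.0 twist 0.1
```

```bash
python3 -m jog '[{"delta_pos":[0,-0.01,0.02],"twist":0,"claw":-1},{"delta_pos":[0,0,0.03],"twist":0,"claw":-1},{"delta_pos":[0,0,0.015],"twist":0,"claw":-1},{"delta_pos":[0,0,0.005],"twist":0,"claw":-1},{"delta_pos":[0,0,0],"twist":0,"claw":-1}]'| grep -E "ee_pos|wrist"
python3 -m jog '[{"delta_pos":[0,0,0.002],"twist":0,"claw":-1},{"delta_pos":[0,0,0],"twist":0,"claw":-1},{"delta_pos":[0,0,0],"twist":0,"claw":-1}]'| grep -E "ee_pos|wrist"
python3 -m jog '[{"delta_pos":[0,0,0.001],"twist":0,"claw":-1},{"delta_pos":[0,0,0],"twist":0,"claw":-1},{"delta_pos":[0,0,0],"twist":0,"claw":-1}]'| grep -E "ee_pos|wrist"
```

```text
ee_pos: [0.6422, -0.105, 0.0165]
wrist_force: [0.4, 0.4, -0.9]
ee_pos: [0.6434, -0.1064, 0.0164]
wrist_force: [-0.1, -0.4, -0.2]
ee_pos: [0.6427, -0.1066, 0.0145]
wrist_force: [-0.1, -0.3, -0.7]
```

```bash
python3 -m jog '[{"delta_pos":[0,0,0.001],"twist":0,"claw":-1},{"delta_pos":[0,0,0],"twist":0,"claw":-1},{"delta_pos":[0,0,0],"twist":0,"claw":-1}]'| grep -E "ee_pos|wrist"
python3 -m jog '[{"delta_pos":[0,0,0.001],"twist":0,"claw":-1},{"delta_pos":[0,0,0],"twist":0,"claw":-1},{"delta_pos":[0,0,0],"twist":0,"claw":-1}]'| grep -E "ee_pos|wrist"
python3 -m jog '[{"delta_pos":[0,0,0.001],"twist":0,"claw":-1},{"delta_pos":[0,0,0],"twist":0,"claw":-1},{"delta_pos":[0,0,0],"twist":0,"claw":-1}]'| grep -E "ee_pos|wrist"
```

```text
ee_pos: [0.6426, -0.1065, 0.0132]
wrist_force: [-0.2, 0.4, -0.1]
ee_pos: [0.6426, -0.1065, 0.0122]
wrist_force: [0.5, -0.6, -0.6]
ee_pos: [0.6428, -0.1065, 0.0118]
wrist_force: [-1.7, -0.3, 4.2]
```

Contact at the predicted 11.8 mm. Release, retreat upwards.

```bash
python3 -m jog '[{"delta_pos":[0,0,0],"twist":0,"claw":0.7},{"delta_pos":[0,0,0],"twist":0,"claw":0.7},{"delta_pos":[0,0,0],"twist":0,"claw":0.7},{"delta_pos":[0,0,0],"twist":0,"claw":0.7},{"delta_pos":[0,0,-0.01],"twist":0,"claw":0.7}]'| grep -E "ee_pos|gap|wrist"
python3 -m jog '[{"delta_pos":[0,0,-0.02],"twist":0,"claw":1},{"delta_pos":[0,0,-0.03],"twist":0,"claw":1},{"delta_pos":[0,0,-0.03],"twist":0,"claw":1},{"delta_pos":[0,0,-0.02],"twist":0,"claw":1},{"delta_pos":[0,0,0],"twist":0,"claw":1}]'| grep -E "ee_pos|gap"
python3 go.py 437.8 159.5 120 126.2
```

```text
ee_pos: [0.6412, -0.1062, 0.0198]
wrist_force: [-0.1, 0.5, -0.5]
finger_gap: 0.0724
ee_pos: [0.6454, -0.1069, 0.1264]
finger_gap: 0.0853
t 16.1 at [ 645.4 -106.9  126.4] yaw 99.5 j6 -0.33 gap 85.3 F [ 0.4  0.7 -0.7] tilt [ 0.009 -0.001 -1.   ]
delta before twist: x 160.6 y 297.2 z 6.4 twist -26.7
delta after twist: x 10.2 y 337.6 z 6.4 twist -26.7
```

```bash
python3 -m jog '[{"delta_pos":[0,0,0],"twist":-6.7,"claw":1},{"delta_pos":[0,0,0],"twist":-6.7,"claw":1},{"delta_pos":[0,0,0],"twist":-6.7,"claw":1},{"delta_pos":[0,0,0],"twist":-6.6,"claw":1},{"delta_pos":[0.001,0.02,0],"twist":0,"claw":1}]'| grep ee_pos
python3 -m jog '[{"delta_pos":[0.001,0.035,0],"twist":0,"claw":1},{"delta_pos":[0.001,0.036,0],"twist":0,"claw":1},{"delta_pos":[0.001,0.036,0],"twist":0,"claw":1},{"delta_pos":[0.001,0.036,0],"twist":0,"claw":1},{"delta_pos":[0.001,0.036,0],"twist":0,"claw":1}]'| grep ee_pos
python3 -m jog '[{"delta_pos":[0.001,0.036,0],"twist":0,"claw":1},{"delta_pos":[0.001,0.036,0],"twist":0,"claw":1},{"delta_pos":[0.001,0.036,0],"twist":0,"claw":1},{"delta_pos":[0.001,0.02,0],"twist":0,"claw":1},{"delta_pos":[0,0,0],"twist":0,"claw":1}]'| grep ee_pos
python3 -m jog '[{"delta_pos":[0,0,0],"twist":0,"claw":1},{"delta_pos":[0,0,0],"twist":0,"claw":1}]'| grep ee_pos
python3 go.py 437.8 159.5 27 126.2
```

```text
ee_pos: [0.6304, -0.0923, 0.1201]
ee_pos: [0.5185, 0.0514, 0.1205]
ee_pos: [0.4389, 0.1528, 0.1207]
ee_pos: [0.4417, 0.1508, 0.1211]
t 17.9 at [441.7 150.8 121.1] yaw 126.2 j6 -0.30 gap 85.5 F [-0.  -0.7 -0.5] tilt [ 0. -0. -1.]
delta before twist: x -2.0 y 9.3 z 94.1 twist -0.0
delta after twist: x -2.0 y 9.3 z 94.1 twist -0.0
```

```bash
python3 -m jog '[{"delta_pos":[-0.002,0.009,0.03],"twist":0,"claw":1},{"delta_pos":[0,0,0.03],"twist":0,"claw":1},{"delta_pos":[0,0,0.02],"twist":0,"claw":1},{"delta_pos":[0,0,0.014],"twist":0,"claw":1},{"delta_pos":[0,0,0],"twist":0,"claw":1}]'| grep -E "ee_pos|wrist"
python3 -m jog '[{"delta_pos":[0,0,0],"twist":0,"claw":1},{"delta_pos":[0,0,0],"twist":0,"claw":-1},{"delta_pos":[0,0,0],"twist":0,"claw":-1},{"delta_pos":[0,0,0],"twist":0,"claw":-1},{"delta_pos":[0,0,0],"twist":0,"claw":-1}]'| grep -E "ee_pos|force|gap"
python3 -m jog '[{"delta_pos":[0,0,0],"twist":0,"claw":-1},{"delta_pos":[0,0,0],"twist":0,"claw":-1},{"delta_pos":[0,0,0],"twist":0,"claw":-1}]'| grep -E "ee_pos|force|gap"
python3 go.py 437.8 159.5 27 126.2
```

```text
ee_pos: [0.4363, 0.1582, 0.0252]
wrist_force: [-1.2, -0.4, 0.9]
ee_pos: [0.4386, 0.1601, 0.0287]
wrist_force: [-0.8, -0.1, 4.5]
finger_gap: 0.0459
grasp_force: 60.9
ee_pos: [0.4385, 0.16, 0.0286]
wrist_force: [-1.5, -0.9, 4.9]
finger_gap: 0.0454
grasp_force: 60.9
t 19.1 at [438.5 160.   28.6] yaw 126.2 j6 -0.28 gap 45.4 F [-1.5 -0.9  4.9] tilt [ 0.003  0.001 -1.   ]
delta before twist: x 0.9 y 0.0 z 1.6 twist 0.0
delta after twist: x 0.9 y 0.0 z 1.6 twist 0.0
```

```bash
python3 -m jog '[{"delta_pos":[0,0,-0.01],"twist":0,"claw":-1},{"delta_pos":[0,0,-0.02],"twist":0,"claw":-1},{"delta_pos":[0,0,-0.03],"twist":0,"claw":-1},{"delta_pos":[0,0,-0.02],"twist":0,"claw":-1},{"delta_pos":[0,0,0],"twist":0,"claw":-1}]'| grep -E "ee_pos|force|gap"
python3 go.py 573 -327.5 60 126.2
python3 - <<'E'
from cell import imaging
from h import *
t=imaging.snapshot("top");s=imaging.snapshot("scene")
for n,a in(("top",t),("scene",s)): np.savez(n+"2.npz",**a)
cv2.imwrite("pics/g5.png",np.hstack([crop(s,316,148,5.5,400,400),crop(s,216,238,6,400,400)]))
E
```

```text
ee_pos: [0.44, 0.1608, 0.1109]
wrist_force: [0.1, 0.1, -0.0]
finger_gap: 0.0457
grasp_force: 61.3
t 19.6 at [440.  160.8 110.9] yaw 126.3 j6 -0.28 gap 45.7 F [ 0.1  0.1 -0. ] tilt [ 0.007  0.003 -1.   ]
delta before twist: x 181.5 y -472.4 z 50.9 twist 0.1
delta after twist: x 181.1 y -472.6 z 50.9 twist 0.1
```

View pics/g5.png

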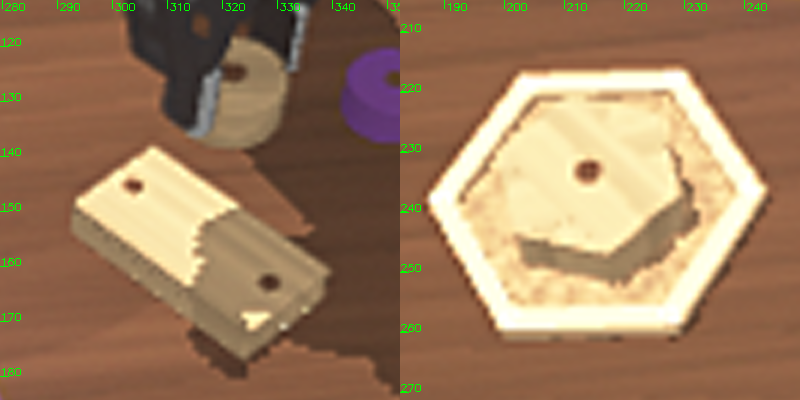

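The left crop shows the wheel held and the chassis undisturbed, marks at (134,185) and (268,282). The right crop shows the hexagon flat inside its tray.

```bash
python3 -m jog '[{"delta_pos":[0.007,-0.018,0],"twist":0,"claw":-1},{"delta_pos":[0.014,-0.036,0],"twist":0,"claw":-1},{"delta_pos":[0.014,-0.036,0],"twist":0,"claw":-1},{"delta_pos":[0.014,-0.036,0],"twist":0,"claw":-1},{"delta_pos":[0.014,-0.036,0],"twist":0,"claw":-1}]'| grep -E "ee_pos|gap"
python3 -m jog '[{"delta_pos":[0.014,-0.036,0],"twist":0,"claw":-1},{"delta_pos":[0.014,-0.036,0],"twist":0,"claw":-1},{"delta_pos":[0.014,-0.036,0],"twist":0,"claw":-1},{"delta_pos":[0.014,-0.036,0],"twist":0,"claw":-1},{"delta_pos":[0.014,-0.036,0],"twist":0,"claw":-1}]'| grep -E "ee_pos|gap"
python3 -m jog '[{"delta_pos":[0.014,-0.036,0],"twist":0,"claw":-1},{"delta_pos":[0.014,-0.036,0],"twist":0,"claw":-1},{"delta_pos":[0.014,-0.034,0],"twist":0,"claw":-1},{"delta_pos":[0.006,-0.016,0],"twist":0,"claw":-1},{"delta_pos":[0,0,0],"twist":0,"claw":-1}]'| grep -E "ee_pos|gap"
python3 -m jog '[{"delta_pos":[0,0,0],"twist":0,"claw":-1},{"delta_pos":[0,0,0],"twist":0,"claw":-1},{"delta_pos":[0,0,0],"twist":0,"claw":-1}]'| grep -E "ee_pos|gap"
python3 go.py 573 -327.5 9.6 126.2
```

```text
ee_pos: [0.4815, -0.0094, 0.1059]
finger_gap: 0.0455
ee_pos: [0.5315, -0.1958, 0.1055]
finger_gap: 0.0458
ee_pos: [0.565, -0.3236, 0.1048]
finger_gap: 0.0457
ee_pos: [0.5657, -0.32, 0.1071]
finger_gap: 0.0454
t 21.6 at [ 565.7 -320.   107.1] yaw 126.3 j6 -1.15 gap 45.4 F [-0.1 -0.3  0.4] tilt [-0.001  0.001 -1.   ]
delta before twist: x -1.5 y -10.4 z 97.5 twist 0.1
delta after twist: x -1.5 y -10.4 z 97.5 twist 0.1
```

```bash
python3 -m jog '[{"delta_pos":[-0.0015,-0.0105,0.02],"twist":0,"claw":-1},{"delta_pos":[0,0,0.03],"twist":0,"claw":-1},{"delta_pos":[0,0,0.025],"twist":0,"claw":-1},{"delta_pos":[0,0,0.014],"twist":0,"claw":-1},{"delta_pos":[0,0,0.004],"twist":0,"claw":-1}]'| grep -E "ee_pos|wrist"
python3 -m jog '[{"delta_pos":[0,0,0],"twist":0,"claw":-1},{"delta_pos":[0,0,0],"twist":0,"claw":-1},{"delta_pos":[0,0,0],"twist":0,"claw":-1},{"delta_pos":[0,0,0],"twist":0,"claw":-1}]'| grep -E "ee_pos|wrist"
python3 go.py 573 -327.5 9.6 126.2
```

```text
ee_pos: [0.5721, -0.3275, 0.0125]
wrist_force: [-0.2, -0.2, -0.9]
ee_pos: [0.5741, -0.3295, 0.0157]
wrist_force: [-0.2, -0.4, 0.2]
t 22.4 at [ 574.1 -329.5   15.7] yaw 126.2 j6 -1.15 gap 45.4 F [-0.2 -0.4  0.2] tilt [ 0.002 -0.001 -1.   ]
delta before twist: x -0.3 y 2.3 z 6.1 twist 0.0
delta after twist: x -0.3 y 2.3 z 6.1 twist 0.0
```

```bash
python3 -m jog '[{"delta_pos":[0,0.002,0.002],"twist":0,"claw":-1},{"delta_pos":[0,0,0.001],"twist":0,"claw":-1},{"delta_pos":[0,0,0.001],"twist":0,"claw":-1},{"delta_pos":[0,0,0],"twist":0,"claw":-1},{"delta_pos":[0,0,0],"twist":0,"claw":-1}]'| grep -E "ee_pos|wrist"
python3 -m jog '[{"delta_pos":[0,0,0.001],"twist":0,"claw":-1},{"delta_pos":[0,0,0],"twist":0,"claw":-1},{"delta_pos":[0,0,0],"twist":0,"claw":-1}]'| grep -E "ee_pos|wrist"
python3 -m jog '[{"delta_pos":[0,0,0.001],"twist":0,"claw":-1},{"delta_pos":[0,0,0],"twist":0,"claw":-1},{"delta_pos":[0,0,0],"twist":0,"claw":-1}]'| grep -E "ee_pos|wrist"
```

```text
ee_pos: [0.5721, -0.3274, 0.0102]
wrist_force: [-0.7, -0.9, -0.5]
ee_pos: [0.5723, -0.3275, 0.0098]
wrist_force: [-1.4, 1.6, 3.1]
ee_pos: [0.5723, -0.3275, 0.0097]
wrist_force: [-2.5, 1.0, 8.3]
```

```bash
python3 -m jog '[{"delta_pos":[0,0,-0.001],"twist":0,"claw":0.3},{"delta_pos":[0,0,0],"twist":0,"claw":0.3},{"delta_pos":[0,0,0],"twist":0,"claw":0.3},{"delta_pos":[0,0,0],"twist":0,"claw":0.3},{"delta_pos":[0,0,-0.01],"twist":0,"claw":0.3}]'| grep -E "ee_pos|gap|wrist"
python3 -m jog '[{"delta_pos":[0,0,-0.02],"twist":0,"claw":1},{"delta_pos":[0,0,-0.03],"twist":0,"claw":1},{"delta_pos":[0,0,-0.03],"twist":0,"claw":1},{"delta_pos":[0,0,-0.02],"twist":0,"claw":1},{"delta_pos":[0,0,0],"twist":0,"claw":1}]'| grep -E "ee_pos|gap"
python3 - <<'E'
from h import *
s=load("scene2.npz")
for q in[(134,185),(268,282)]: print(onz(s,(np.array(q,float)-[200,200])/5.5+[316,148],.022)*1e3)
E
python3 go.py 434.4 160 120 126
```

```text
ee_pos: [0.5708, -0.3266, 0.0176]
wrist_force: [-0.7, 0.2, -0.6]
finger_gap: 0.056
ee_pos: [0.5746, -0.3288, 0.1244]
finger_gap: 0.0856
[399.59245205 136.91945438]
[467.42377284 185.35531251]
t 24.6 at [ 574.6 -328.8  124.4] yaw 126.2 j6 -1.15 gap 85.6 F [ 0.1 -0.8 -0.1] tilt [ 0.008 -0.004 -1.   ]
delta before twist: x -175.9 y 477.1 z 4.4 twist 0.2
delta after twist: x -173.9 y 477.8 z 4.4 twist 0.2
```

```bash
python3 -m jog '[{"delta_pos":[-0.006,0.018,0],"twist":0.4,"claw":1},{"delta_pos":[-0.0135,0.037,0],"twist":0,"claw":1},{"delta_pos":[-0.0135,0.037,0],"twist":0,"claw":1},{"delta_pos":[-0.0135,0.037,0],"twist":0,"claw":1},{"delta_pos":[-0.0135,0.037,0],"twist":0,"claw":1}]'| grep ee_pos
python3 -m jog '[{"delta_pos":[-0.0135,0.037,0],"twist":0,"claw":1},{"delta_pos":[-0.0135,0.037,0],"twist":0,"claw":1},{"delta_pos":[-0.0135,0.037,0],"twist":0,"claw":1},{"delta_pos":[-0.0135,0.037,0],"twist":0,"claw":1},{"delta_pos":[-0.0135,0.037,0],"twist":0,"claw":1}]'| grep ee_pos
python3 -m jog '[{"delta_pos":[-0.0135,0.037,0],"twist":0,"claw":1},{"delta_pos":[-0.0135,0.037,0],"twist":0,"claw":1},{"delta_pos":[-0.0135,0.037,0],"twist":0,"claw":1},{"delta_pos":[-0.006,0.018,0],"twist":0,"claw":1},{"delta_pos":[0,0,0],"twist":0,"claw":1}]'| grep ee_pos
python3 -m jog '[{"delta_pos":[0,0,0],"twist":0,"claw":1},{"delta_pos":[0,0,0],"twist":0,"claw":1},{"delta_pos":[0,0,0],"twist":0,"claw":1}]'| grep ee_pos
python3 go.py 434 160.5 6 125.8
python3 - <<'E'
from cell import imaging
from h import *
t=imaging.snapshot("top");s=imaging.snapshot("scene")
cv2.imwrite("pics/g6.png",np.hstack([crop(s,117,222,6,400,400),crop(t,317,244,6,400,400)]))
E
```

```text
ee_pos: [0.5222, -0.1562, 0.1184]
ee_pos: [0.4686, 0.0331, 0.1187]
ee_pos: [0.4306, 0.1655, 0.1187]
ee_pos: [0.4322, 0.1625, 0.1192]
t 26.4 at [432.2 162.5 119.2] yaw 125.7 j6 -0.26 gap 85.2 F [0.3 0.5 0.6] tilt [-0. -0. -1.]
delta before twist: x -0.3 y -2.7 z 113.2 twist -0.1
delta after twist: x -0.3 y -2.7 z 113.2 twist -0.1
```

View pics/g6.png

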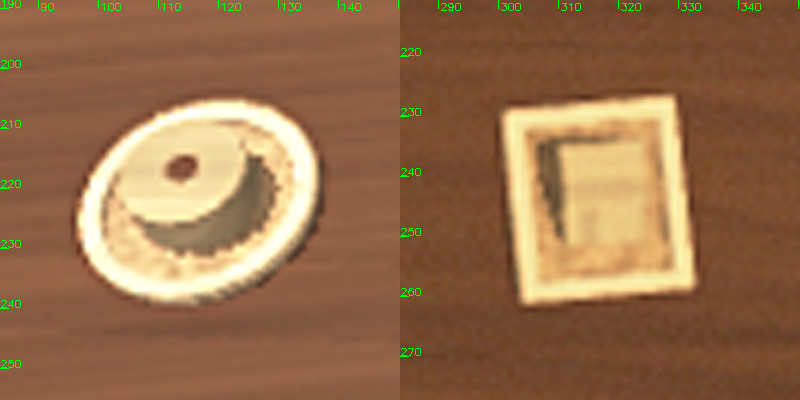

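The left crop shows the wheel flat in the round tray (bore at (182,168)), and the right crop shows the cab flat inside its tray. Now the chassis.

```bash
python3 -m jog '[{"delta_pos":[0,-0.0025,0.03],"twist":0,"claw":1},{"delta_pos":[0,0,0.03],"twist":0,"claw":1},{"delta_pos":[0,0,0.025],"twist":0,"claw":1},{"delta_pos":[0,0,0.015],"twist":0,"claw":1},{"delta_pos":[0,0,0.01],"twist":0,"claw":1}]'| grep -E "ee_pos|wrist"
python3 -m jog '[{"delta_pos":[0,0,0],"twist":0,"claw":1},{"delta_pos":[0,0,0],"twist":0,"claw":1},{"delta_pos":[0,0,0],"twist":0,"claw":1}]'| grep -E "ee_pos|force|gap"
python3 go.py 434 160.5 6 125.8
python3 -m jog '[{"delta_pos":[0,0,0],"twist":0,"claw":-1},{"delta_pos":[0,0,0],"twist":0,"claw":-1},{"delta_pos":[0,0,0],"twist":0,"claw":-1},{"delta_pos":[0,0,0],"twist":0,"claw":-1},{"delta_pos":[0,0,0],"twist":0,"claw":-1}]'| grep -E "ee_pos|force|gap"
python3 -m jog '[{"delta_pos":[0,0,0],"twist":0,"claw":-1},{"delta_pos":[0,0,0],"twist":0,"claw":-1},{"delta_pos":[0,0,0],"twist":0,"claw":-1}]'| grep -E "ee_pos|force|gap"
```

```text
ee_pos: [0.4328, 0.1607, 0.008]
wrist_force: [0.8, -0.5, 0.7]
ee_pos: [0.4344, 0.1618, 0.0103]
wrist_force: [-0.1, 0.4, -0.8]
finger_gap: 0.0853
grasp_force: 0.0
t 27.2 at [434.4 161.8  10.3] yaw 125.8 j6 -0.27 gap 85.3 F [-0.1  0.4 -0.8] tilt [ 0.002  0.001 -1.   ]
delta before twist: x 1.1 y -0.8 z 4.3 twist 0.0
delta after twist: x 1.1 y -0.8 z 4.3 twist 0.0
ee_pos: [0.4341, 0.1618, 0.0104]
wrist_force: [-1.5, 0.2, 5.7]
finger_gap: 0.0537
grasp_force: 63.1
ee_pos: [0.4342, 0.1618, 0.0104]
wrist_force: [-0.8, -0.7, 6.8]
finger_gap: 0.054
grasp_force: 63.1
```

```bash
python3 -m jog '[{"delta_pos":[0,0,-0.01],"twist":0,"claw":-1},{"delta_pos":[0,0,-0.02],"twist":0,"claw":-1},{"delta_pos":[0,0,-0.03],"twist":0,"claw":-1},{"delta_pos":[0,0,-0.01],"twist":4.3,"claw":-1},{"delta_pos":[0,0,0],"twist":4.3,"claw":-1}]'| grep -E "ee_pos|force|gap"
python3 -m jog '[{"delta_pos":[0,0,0],"twist":0,"claw":-1},{"delta_pos":[0,0,0],"twist":0,"claw":-1}]'| grep -E "ee_pos|force|gap"
python3 go.py 572.4 338.7 13.4 117.2
```

```text
ee_pos: [0.4352, 0.1622, 0.0821]
wrist_force: [-0.4, -0.3, -1.1]
finger_gap: 0.054
grasp_force: 63.4
ee_pos: [0.4332, 0.1614, 0.0795]
wrist_force: [0.9, 0.9, 0.6]
finger_gap: 0.054
grasp_force: 63.4
t 28.8 at [433.2 161.4  79.5] yaw 117.3 j6 -0.12 gap 54.0 F [0.9 0.9 0.6] tilt [-0. -0. -1.]
delta before twist: x -205.1 y 93.5 z 66.1 twist 0.1
delta after twist: x -204.8 y 94.0 z 66.1 twist 0.1
```

```bash
python3 -m jog '[{"delta_pos":[-0.016,0.007,0],"twist":0,"claw":-1},{"delta_pos":[-0.032,0.0145,0],"twist":0,"claw":-1},{"delta_pos":[-0.036,0.017,0],"twist":0,"claw":-1},{"delta_pos":[-0.036,0.017,0],"twist":0,"claw":-1},{"delta_pos":[-0.036,0.017,0],"twist":0,"claw":-1}]'| grep -E "ee_pos|gap"
python3 -m jog '[{"delta_pos":[-0.032,0.0145,0],"twist":0,"claw":-1},{"delta_pos":[-0.016,0.007,0],"twist":0,"claw":-1},{"delta_pos":[0,0,0],"twist":0,"claw":-1},{"delta_pos":[0,0,0],"twist":0,"claw":-1},{"delta_pos":[0,0,0],"twist":0,"claw":-1}]'| grep -E "ee_pos|gap"
python3 go.py 572.4 338.7 13.4 117.2
```

```text
ee_pos: [0.5393, 0.2983, 0.0787]
finger_gap: 0.0541
ee_pos: [0.5707, 0.3373, 0.0787]
finger_gap: 0.0541
t 29.8 at [570.7 337.3  78.7] yaw 117.2 j6 0.06 gap 54.1 F [-0.5  0.1 -0.8] tilt [-0.002 -0.001 -1.   ]
delta before twist: x -2.1 y 0.5 z 65.3 twist 0.0
delta after twist: x -2.1 y 0.5 z 65.3 twist 0.0
```

```bash
python3 -m jog '[{"delta_pos":[-0.001,0,0.02],"twist":0,"claw":-1},{"delta_pos":[0,0,0.02],"twist":0,"claw":-1},{"delta_pos":[0,0,0.015],"twist":0,"claw":-1},{"delta_pos":[0,0,0],"twist":0,"claw":-1},{"delta_pos":[0,0,0],"twist":0,"claw":-1}]'| grep -E "ee_pos|wrist"
python3 -m jog '[{"delta_pos":[0,0,0],"twist":0,"claw":-1},{"delta_pos":[0,0,0],"twist":0,"claw":-1},{"delta_pos":[0,0,0],"twist":0,"claw":-1}]'| grep -E "ee_pos|wrist"
python3 go.py 572.4 338.7 13.4 117.2
```

```text
ee_pos: [0.5723, 0.3381, 0.0247]
wrist_force: [0.6, -0.0, 0.5]
ee_pos: [0.5732, 0.3392, 0.0254]
wrist_force: [0.1, 0.2, 0.7]
t 30.6 at [573.2 339.2  25.4] yaw 117.2 j6 0.06 gap 53.6 F [0.1 0.2 0.7] tilt [ 0.002  0.001 -1.   ]
delta before twist: x 0.9 y -0.1 z 12.0 twist 0.0
delta after twist: x 0.9 y -0.1 z 12.0 twist 0.0
```

```bash
python3 -m jog '[{"delta_pos":[0.001,0,0.005],"twist":0,"claw":-1},{"delta_pos":[0,0,0.003],"twist":0,"claw":-1},{"delta_pos":[0,0,0.002],"twist":0,"claw":-1},{"delta_pos":[0,0,0],"twist":0,"claw":-1},{"delta_pos":[0,0,0],"twist":0,"claw":-1}]'| grep -E "ee_pos|wrist"
python3 -m jog '[{"delta_pos":[0,0,0.001],"twist":0,"claw":-1},{"delta_pos":[0,0,0],"twist":0,"claw":-1},{"delta_pos":[0,0,0],"twist":0,"claw":-1}]'| grep -E "ee_pos|wrist"
python3 -m jog '[{"delta_pos":[0,0,0.001],"twist":0,"claw":-1},{"delta_pos":[0,0,0],"twist":0,"claw":-1},{"delta_pos":[0,0,0],"twist":0,"claw":-1}]'| grep -E "ee_pos|wrist"
```

```text
ee_pos: [0.5717, 0.3385, 0.0141]
wrist_force: [0.0, 0.0, -1.0]
ee_pos: [0.5719, 0.3386, 0.0135]
wrist_force: [-0.7, 0.2, 0.6]
ee_pos: [0.5719, 0.3386, 0.0135]
wrist_force: [-2.3, -1.2, 5.6]
```

Contact at the predicted height; release, retreat and take a final look.

```bash
python3 -m jog '[{"delta_pos":[0,0,-0.001],"twist":0,"claw":0.6},{"delta_pos":[0,0,0],"twist":0,"claw":0.6},{"delta_pos":[0,0,0],"twist":0,"claw":0.6},{"delta_pos":[0,0,0],"twist":0,"claw":0.6},{"delta_pos":[0,0,-0.01],"twist":0,"claw":0.6}]'| grep -E "ee_pos|gap|wrist"
python3 -m jog '[{"delta_pos":[0,0,-0.02],"twist":0,"claw":1},{"delta_pos":[0,0,-0.03],"twist":0,"claw":1},{"delta_pos":[0,0,-0.03],"twist":0,"claw":1},{"delta_pos":[0,0,-0.03],"twist":0,"claw":1},{"delta_pos":[0,0,-0.03],"twist":0,"claw":1}]'| grep -E "ee_pos|gap"
python3 -m jog '[{"delta_pos":[0.04,0,-0.02],"twist":0,"claw":1},{"delta_pos":[0.04,0,0],"twist":0,"claw":1},{"delta_pos":[0.04,0,0],"twist":0,"claw":1},{"delta_pos":[0.04,0,0],"twist":0,"claw":1},{"delta_pos":[0.04,0,0],"twist":0,"claw":1}]'| grep -E "ee_pos|gap"
python3 -m jog '[{"delta_pos":[0.02,0,0],"twist":0,"claw":1},{"delta_pos":[0,0,0],"twist":0,"claw":1},{"delta_pos":[0,0,0],"twist":0,"claw":1}]'| grep -E "ee_pos|gap"
python3 - <<'E'
from cell import imaging
from h import *
t=imaging.snapshot("top");s=imaging.snapshot("scene")
print("wheel",onz(s,(114,216.7),.025)*1e3)
cv2.imwrite("pics/end.png",np.vstack([np.hstack([crop(s,403,196,4),crop(t,132,196,4)]),np.hstack([crop(s,256,192,.78),crop(t,256,192,.78)])]))
E
```

```text
ee_pos: [0.5704, 0.3377, 0.0217]
wrist_force: [-1.5, -0.8, 0.3]
finger_gap: 0.0683
ee_pos: [0.5717, 0.3384, 0.1654]
finger_gap: 0.0858
ee_pos: [0.3926, 0.2462, 0.1841]
finger_gap: 0.0856
ee_pos: [0.377, 0.2383, 0.1844]
finger_gap: 0.0856
wheel [ 571.76299291 -326.64967208]
```

View pics/end.png

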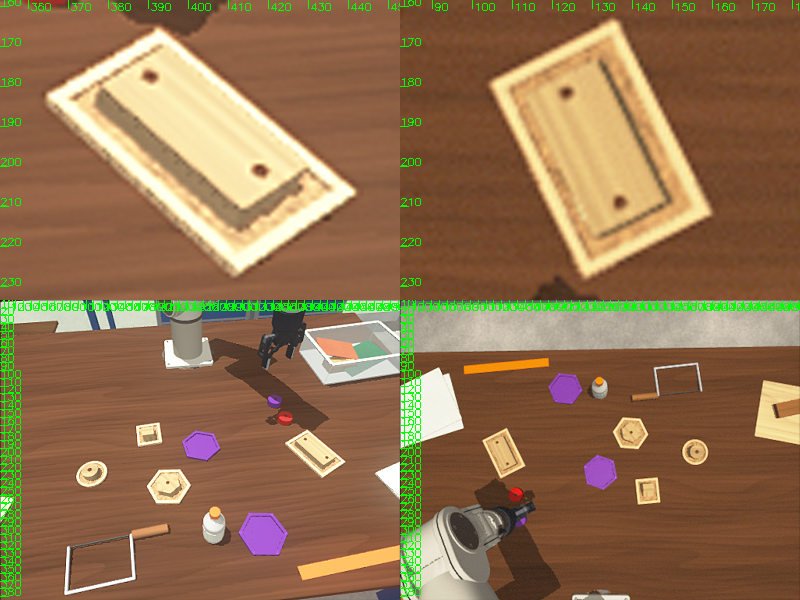

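The pictures show the chassis flat inside its tray, the other three parts in theirs, and the glue, saw and look-alikes unmoved. The gripper is clear of everything.

```bash
python3 -c "
from cell import workorder
print(workorder.close_job())"
```

```text
the job is handed in; nothing more can be done
None
```

All four parts were set down flat in their own trays, the glue bottle, saw and look-alikes were left where they were, and the job is handed in.

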